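# Refit the dice popper's plunger knob and hold it down

### The job

The knob has come off the dice popper's plunger post. Pick it up, turn it so that its D-shaped bore matches the flat on the post, push it fully home, then keep pressing so that the plunger is held right down against its spring; finish while the hand is still pressing the knob down, do not let go. Leave the glass bowl, the teaspoon and the stack of checkers where they are.

Things in the scene. Friction and masses are not known exactly. Their poses are not given: they have to be found in the camera images.
- popper: Dice popper, fixed: white plastic base 210 (x) x 110 (y) mm, flat deck 32 mm above the table. Origin: centre of the underside, z up. A clear dome (radius 46, top 77 mm above the table) is at the -x end (centre x = -50 mm); the bare plunger post is at the +x end, on the centre line, x = +65 mm.
- post_tip (a point): Centre of the plunger post's top, 58 mm above the table at rest; moves down with the post. Upright metal D-post, cannot turn, 14 mm diameter, one flat 2 mm from its axis facing the popper's +x (straight away from the dome). Stands 26 mm above the deck; top 4 mm taper in by 3 mm all round. Axes parallel to the popper's: x points out of the flat.
- post (a joint): Plunger travel in m: 0 at rest (up), 0.008 fully pressed on a hard stop. Spring: about 5 N to start moving, about 12 N at full travel; it comes back up when let go.
- knob: Loose black plastic knob, about 40 g, upright, bore down. Origin: centre of its underside on the bore's axis; z up, x to its nose. Round skirt 40 mm across, 0 to 20 mm high; on it a bar grip 36 mm long (x), 12 mm thick (y), from 20 to 42 mm height. Fully home, its underside is 10 mm above the deck with the plunger up, 2 mm with it fully down.
- knob_seat (a point): Centre of the ceiling of the knob's blind D-bore, 16 mm above its underside; meets post_tip when fully home. Bore: 16 mm diameter, 16 mm deep, its flat on the knob's +x (nose) side, 3 mm from the axis. 1 mm play all round; it enters only with the nose pointing the way the post's flat faces, away from the dome, within about 8 degrees.
- knob_nose (a point): Tip of the pointer nose that sticks out of the knob's skirt: 10 mm wide, at 10 to 18 mm height; the tip is 34 mm from the knob's axis (its +x), 14 mm above its underside.
- bowl: Bystander: loose glass bowl, about 116 mm across and 50 mm high; origin at the centre of its underside.
- teaspoon: Bystander: loose steel teaspoon 140 mm long lying along its x; origin at the middle, underside.
- checker0: Bystander: lowest of a stack of four loose checkers, 32 mm across, 8 mm thick each (stack 32 mm high); origin at the centre of its underside.
- checker3: Bystander: the top checker of that stack; origin at the centre of its underside.
Not all that is in view belongs to the job. There is more than one size of the knob; the one meant has the size given above.

How it is judged:
On the way:
1. the knob is fully home on the D-post, nose away from the dome (distance between knob_seat and post_tip below 0.003 m and x of knob_nose in the frame of post_tip above 0.028 m and angle between knob's own z axis and vertical below 0.12 rad), for 0.2 s.
At the end, for the whole second after the job is handed in: Through the last second the knob is fully home on the post (bore ceiling within 3 mm of the post's tip, nose pointing the way the flat faces, tilted less than about 7 degrees), the plunger is held down at least 6.2 of its 8 mm, and the fingers are still on the knob (over 2 N) (all of step 1 and value of joint post above 0.0062 m and contact force between the fingers and knob above 2 N); the arm keeps its last pose, push and grip.
It fails at once if the bowl is moved over 30 mm (distance of bowl from where it was at the start of the episode above 0.03 m).
It fails at once if the teaspoon is moved over 30 mm (distance of teaspoon from where it was at the start of the episode above 0.03 m).
It fails at once if the checkers are moved over 30 mm (distance of any of checker0, checker3 from where it was at the start of the episode above 0.03 m).
It also fails if it takes over 42 s, if anything falls off the work surface, if the arm or the gripper's body presses on something with over 40 N, if the wrist force passes 120 N, or if a joint passes its speed limit or range.

### The arm

A 6-joint arm with a two-finger parallel gripper is mounted at the origin on the work surface. World frame = base frame: x ahead of the robot, y to its left, z up, the work surface at z = 0. Lengths are in m, angles in rad, forces in N, time in s.
With the tool pointing down it reaches from about 0.375 to 0.9 m from the base axis. Payload 3.1 kg.
Tool frame: the origin (TCP) lies between the finger pads; the fingertips stand 11 mm ahead of it and the grasp point (between the pads) lies 8 mm behind it; z points along the fingers, y is the line along which they close (so a half turn about z gives the same grasp; the last joint's range is limited). The gripper opens to 87 mm and grips with 3 to 60 N. Pads are 19 mm wide; open, the fingers measure 117 mm over their backs; the gripper's body (75 mm by 190 mm) begins 51 mm behind the grasp point.
Start: joints at [0.94, 0.527, 1.433, -0, 1.181, -0.178], TCP at [0.273, 0.562, 0.234] pointing down, gripper open.
Joint ranges: [-3.08, 3.08], [-0.75, 2.2], [0.22, 2.44], [-1.43, 4.57], [0, 2.65], [-2.85, 2.85]. Speed limits (rad/s): [2.79, 2.79, 3.14, 3.14, 3.14, 3.14].

### API

Orientations are given as a unit quaternion [x, y, z, w].
In Python, from rig import robot gives the robot as it stands.
- The arm moves only by the tool move_arm, never from a script. Its argument "moves" is text: rows parted by semicolons, each of 7 numbers parted by spaces: the shift along the tool's x, y, z in units of 100 mm (1.0 is 100 mm), then the turn, a rotation vector about the tool's x, y, z in units of 90 degrees (1.0 is 90 degrees), then the opening, from 0 (shut) to 1 (fully open). A call has 1 to 12 rows; each row is the pose to reach, as a shift and turn from the pose commanded when the call began, along the tool's axes at that moment; what a row does not reach only later rows make up. A row lasts 1/10 s, in which the tool goes at most 50 mm and 8.59 degrees, less where a joint would pass 70% of its speed; a pose out of reach is approached as far as the arm can. A call with a number of a shift or a turn outside -1 to 1 is refused whole. A call with a gripper value outside its range is refused whole. The fingers move at their own pace and stop on an object; "squeeze" is the grip in N (left out, the last holds). Time passes only in rows, so rows that repeat a pose let the fingers close. It gives the time, the measured TCP pose, the force, the opening and the grip force at its end, in the units of the state.
- robot.get_obs(): the state, without advancing time (a new reading comes with each control period).
- robot.camera(name): name is "scene" or "side" or "wrist"; returns a dict with "image" (480x640x3 uint8, red, green, blue), "intrinsics" (3x3 intrinsics, pixels), "extrinsics" (4x4, takes a point from world to camera coordinates). Camera axes: x right, y up, looking along -z (the intrinsics and any distortion apply to the point x, -y, -z); pixel columns grow to the right and rows downward; lengths in m; the calibration is good to about 2 mm. The wrist camera is an equidistant fisheye: a pixel r from the principal point sees the ray r / f radians off the axis. A picture is of the moment at which its call begins. There is no depth.
- robot.hand_in(): hands the job in; it is judged then, once.
The state is a dict: "time": time; "q": joint angles; "joint_velocities": joint speeds; "joint_torque": joint torques, N m; "position": TCP position; "tool_rot": TCP orientation; "ft_force": force on the tool from outside, world axes, zero at the start; "moment": the same for the moment, N m; "grip_width": finger opening in m; "grip_force": force on a finger pad.
Only numpy, scipy, OpenCV 4.12 (cv2) and the standard library are available. Lean on these libraries where they do the work, as an engineer would, in place of code of your own. Each camera call takes 0.05 s, during which the arm holds its last target. There are 200 camera calls.

## Working session

There is one attempt and no reset: what is moved stays moved. The work goes in short steps, Python scripts to look and compute and a tool call to move; the robot and the scene stay as the last step left them, time stands still between calls to the robot, and variables do not carry over. Pictures are saved under pics/ and viewed, at most 10 in all, crops included, and the job is handed in when it is done.

Besides the shell and the picture viewer there is one more tool, called after "Call:" as a command line: name --argument value ..., lists and objects as JSON in quotes. move_arm: Moves the arm, as the interface text tells. Shifts and turns lie within -1 to 1; 1 stands for 100 mm of shift or 90 degrees of turn. Its arguments: {"type":"object","properties":{"moves":{"type":"string"},"squeeze":{"type":"number"}},"required":["moves"]}

```bash
mkdir -p pics; cat > h.py <<'E'
import numpy as np,cv2
from rig import robot
from scipy.spatial.transform import Rotation as R
def snap(n,f):
    c=robot.camera(n); cv2.imwrite('pics/'+f+'.png',c['image'][:,:,::-1]); np.savez('pics/'+f+'.npz',K=c['intrinsics'],E=c['extrinsics']); return c
def ray(f,u,v,fish=False):
    d=np.load('pics/'+f+'.npz');K,E=d['K'],d['E']
    a=np.array([(u-K[0,2])/K[0,0],(v-K[1,2])/K[1,1]])
    if fish:
        t=np.linalg.norm(a); p=np.array([*(a/max(t,1e-9)*np.sin(t)),np.cos(t)])
    else: p=np.array([*a,1.])
    p=p*[1,-1,-1]; Rm=E[:3,:3]
    return -Rm.T@E[:3,3], Rm.T@p
def atz(f,u,v,z,fish=False):
    o,d=ray(f,u,v,fish); return (o+d*(z-o[2])/d[2])
def proj(f,P,fish=False):
    d=np.load('pics/'+f+'.npz');K,E=d['K'],d['E']
    p=(E[:3,:3]@np.asarray(P)+E[:3,3])*[1,-1,-1]
    if fish:
        r=np.hypot(p[0],p[1]); a=p[:2]/max(r,1e-9)*np.arctan2(r,p[2])
    else: a=p[:2]/p[2]
    return a*[K[0,0],K[1,1]]+[K[0,2],K[1,2]]
def tool(P,q=None):
    "shift in tool axes, units 100mm, to world P"
    s=robot.get_obs(); return R.from_quat(s['tool_rot']).inv().apply(np.asarray(P)-s['position'])*10
E
python3 - <<'E'
from h import *
for n in('scene','side','wrist'):
    c=snap(n,n+'0')
print(robot.get_obs())
for n in('scene','side','wrist'):
    d=np.load(f'pics/{n}0.npz');print(d['K'],d['E'])
E
```

```text
{'time': 0.15, 'q': array([ 9.39502029e-01,  5.28256472e-01,  1.43359552e+00, -2.14142765e-05,
        1.18139138e+00, -1.78521319e-01]), 'joint_velocities': array([-4.02806210e-04, -3.29957894e-03, -3.45912591e-03, -6.19445103e-04,
        4.94988535e-06, -1.22218508e-03]), 'joint_torque': array([ 5.22414884e-04, -4.40433598e+01, -1.76842511e+01,  6.32772082e-02,
        5.53229114e-02, -1.13688006e-04]), 'position': array([0.27308265, 0.56158862, 0.23279802]), 'tool_rot': array([ 2.24453643e-01,  9.74484418e-01, -7.62517386e-04, -3.16034290e-04]), 'ft_force': array([-0.33575334, -1.13252146,  0.20883608]), 'moment': array([-0.02588969,  0.04316439, -0.02988236]), 'grip_force': 0.0, 'grip_width': 0.08673782934136447}
[[567.45501027   0.         319.78516638]
 [  0.         567.45501027 244.46862229]
 [  0.           0.           1.        ]] [[-0.23552541  0.97184572  0.00660941  0.25156579]
 [-0.83420009 -0.20564708  0.51168299  0.46688375]
 [ 0.49863613  0.11500078  0.8591489  -1.32977101]
 [ 0.          0.          0.          1.        ]]
[[502.39696928   0.         319.78592171]
 [  0.         502.39696928 240.17421437]
 [  0.           0.           1.        ]] [[ 0.89419925 -0.44737493 -0.01622862 -0.59928858]
 [ 0.33596313  0.64667167  0.68479524 -0.1860973 ]
 [-0.29586563 -0.61779562  0.72855481 -1.00719669]
 [ 0.          0.          0.          1.        ]]
[[371.64829954   0.         311.80186976]
 [  0.         371.64829954 235.44651339]
 [  0.           0.           1.        ]] [[ 0.43756304  0.89918627 -0.00162311 -0.6246632 ]
 [-0.86132018  0.41861691 -0.28790178  0.0342778 ]
 [-0.25819787  0.12737319  0.95765857 -0.39209355]
 [ 0.          0.          0.          1.        ]]
```

View pics/scene0.png

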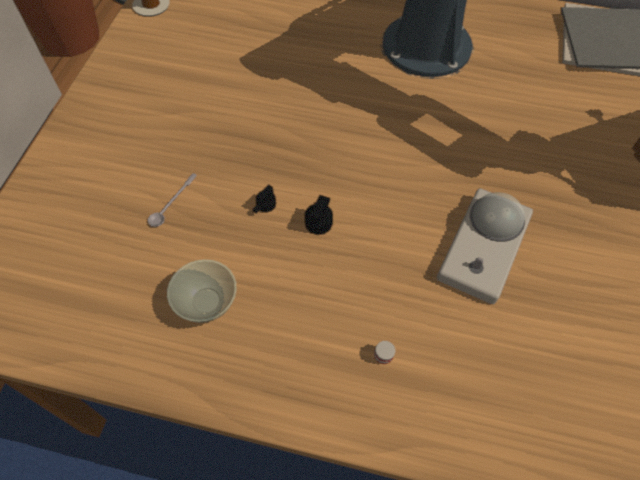

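View pics/side0.png

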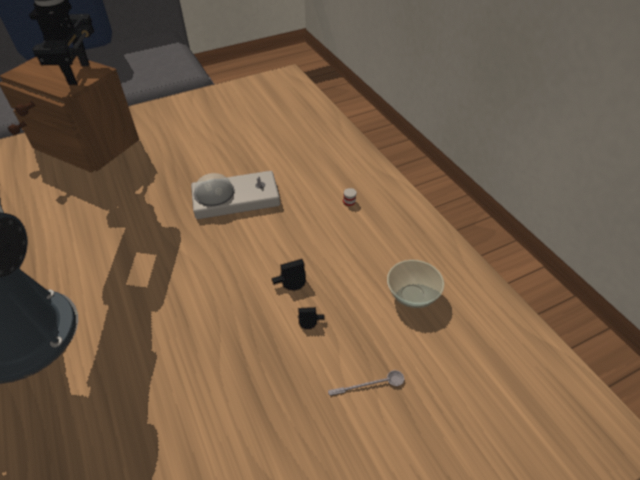

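```bash
python3 - <<'E'
from h import *
a=cv2.imread('pics/scene0.png');b=cv2.imread('pics/side0.png')
g=lambda i:np.clip(255*(i/255.)**.45,0,255).astype('u1')
up=lambda i,x0,y0,w,h:cv2.resize(g(i[y0:y0+h,x0:x0+w]),(400,300),interpolation=cv2.INTER_CUBIC)
t=np.vstack([np.hstack([up(a,240,170,106,80),up(b,260,250,106,80)]),np.hstack([up(a,420,180,160,120),up(b,180,160,106,80)])])
cv2.imwrite('pics/z.png',t)
for f,u,v,z in[('scene0',319,222,.02),('side0',293,280,.02),('scene0',265,203,.015),('side0',308,320,.015),('scene0',500,217,.05),('scene0',476,263,.058),('side0',260,180,.058)]: print(f,u,v,atz(f,u,v,z))
E
```

```text
scene0 319 222 [ 0.55321129 -0.12641644  0.02      ]
side0 293 280 [ 0.53600358 -0.14221945  0.02      ]
scene0 265 203 [ 0.53281997 -0.23696335  0.015     ]
side0 308 320 [ 0.52179304 -0.24475859  0.015     ]
scene0 500 217 [0.4835021  0.19247503 0.05      ]
scene0 476 263 [0.59404835 0.15822018 0.058     ]
side0 260 180 [0.58316595 0.15139047 0.058     ]
```

View pics/z.png

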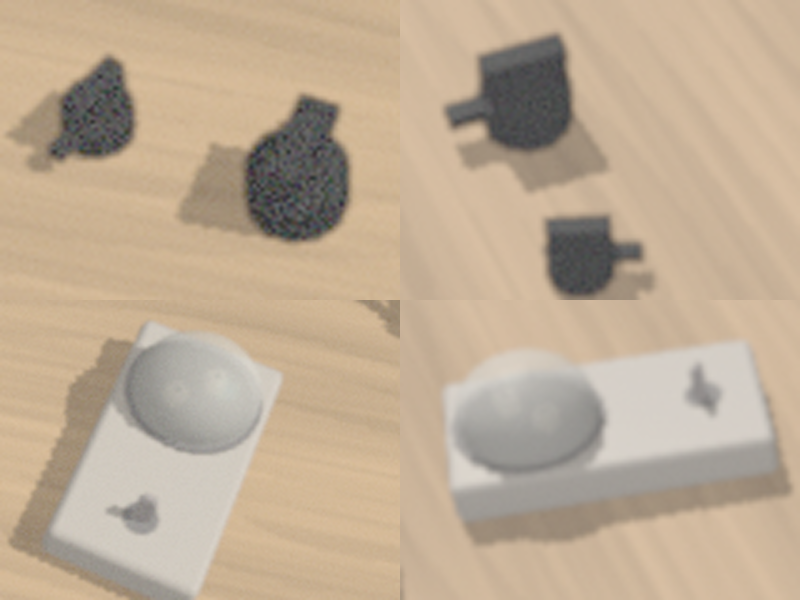

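View pics/wrist0.png

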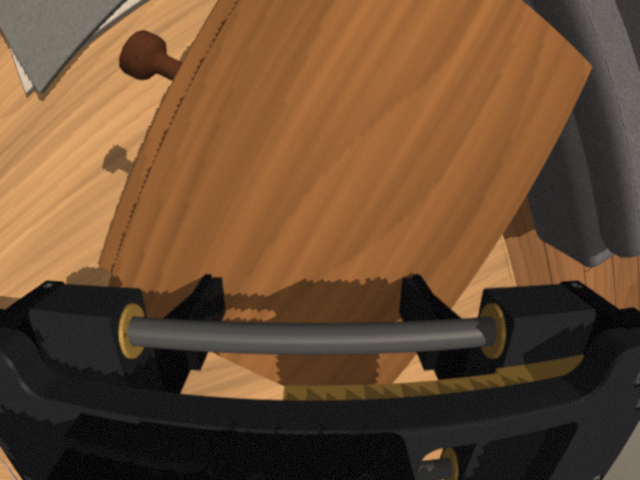

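```bash
python3 - <<'E'
from h import *
for f,pts in [('scene0',[(310,210),(262,200)]),('side0',[(293,276),(308,318)])]:
    i=cv2.imread(f'pics/{f}.png'); m=(cv2.GaussianBlur(i,(3,3),0).max(2)<45).astype('u1')
    n,l,s,c=cv2.connectedComponentsWithStats(m)
    for k in range(1,n):
        if 80<s[k,4]<2000: print(f,s[k],c[k])
# predicted outlines of a 40 mm knob (skirt circles) at base points
for f,P in[('scene0',(.545,-.134,0)),('side0',(.545,-.134,0)),('scene0',(.528,-.24,0)),('side0',(.528,-.24,0))]:
    t=np.linspace(0,6.28,60); q=np.array([proj(f,np.array(P)+[.02*np.cos(a),.02*np.sin(a),z]) for a in t for z in(0,.02)]); print(f,P,q.min(0),q.max(0))
print(proj('side0',(.483,.192,.05)),proj('scene0',(.483,.192,.05)))
# popper scale
p=[atz('scene0',u,v,.032) for u,v in[(420+145*.4,180+22*.4),(420+282*.4,180+75*.4),(420+45*.4,180+235*.4),(420+190*.4,180+285*.4)]]
print(p,np.linalg.norm(p[0]-p[1]),np.linalg.norm(p[0]-p[2]))
E
```

```text
scene0 [440   9  16  54 407] [448.83783784  41.33660934]
scene0 [253 186  22  26 369] [264.77506775 200.29810298]
scene0 [305 197  27  37 736] [318.48913043 216.7173913 ]
side0 [ 17 104  17  12  81] [ 24.13580247 110.18518519]
side0 [274 261  31  29 601] [292.1797005  275.63560732]
side0 [299 309  24  20 321] [308.37071651 317.92211838]
scene0 (0.545, -0.134, 0) [305.3445856  208.70482287] [326.82694942 232.39298927]
side0 (0.545, -0.134, 0) [285.86861613 268.60460608] [304.97330543 289.02000004]
scene0 (0.528, -0.24, 0) [253.41810713 190.60413566] [275.16775545 213.78587916]
side0 (0.528, -0.24, 0) [299.66039318 307.3644741 ] [319.8867435  329.71295246]
[216.19174694 185.30933699] [499.7560002 216.721907 ]
[array([0.41537751, 0.15081071, 0.032     ]), array([0.43983718, 0.25452195, 0.032     ]), array([0.61576943, 0.10100754, 0.032     ]), array([0.63045794, 0.2019659 , 0.032     ])] 0.10655653609238747 0.2064879572980916
```

```bash
cat > fit.py <<'E'
from h import *
from scipy.optimize import minimize
def parts():
    t=np.linspace(0,2*np.pi,48)
    sk=np.array([(.02*np.cos(a),.02*np.sin(a),z) for a in t for z in(0,.02)])
    box=lambda a,b,c,d,e,f:np.array([(x,y,z) for x in(a,b) for y in(c,d) for z in(e,f)])
    return [sk,box(-.018,.018,-.006,.006,.02,.042),box(.015,.034,-.005,.005,.01,.018)]
def mask(f,x,y,yaw,s,z0=0,roi=None,fish=False,S=8):
    x0,y0,w,h=roi; m=np.zeros((h*S,w*S),'u1'); r=R.from_euler('z',yaw)
    for p in parts():
        q=np.array([proj(f,r.apply(p_*s)+[x,y,z0],fish) for p_ in p])
        q=((q+.5-[x0,y0])*S-.5)
        cv2.fillConvexPoly(m,cv2.convexHull(np.round(q).astype(np.int32)),255)
    return cv2.resize(m,(w,h),interpolation=cv2.INTER_AREA)/255.
def obsmask(f,roi,bg=150.,fg=15.):
    x0,y0,w,h=roi; i=cv2.imread(f'pics/{f}.png')[y0:y0+h,x0:x0+w,2].astype(float)
    return i
def fit(views,p0):
    # views: list (f,roi); intensity thresholds: dark object
    O=[(np.clip((70-obsmask(f,r))/40,0,1)) for f,r in views]
    def cost(p): return sum(((mask(f,p[0],p[1],p[2],p[3],roi=r)-o)**2).sum() for (f,r),o in zip(views,O))
    best=None
    for yaw in np.arange(-3.1,3.1,.4):
        r=minimize(cost,[*p0,yaw,1.],method='Nelder-Mead',options=dict(initial_simplex=[[*p0,yaw,1.],[p0[0]+.01,p0[1],yaw,1],[p0[0],p0[1]+.01,yaw,1],[*p0,yaw+.3,1],[*p0,yaw,1.2]],maxfev=150,xatol=1e-4,fatol=.1))
        if best is None or r.fun<best.fun: best=r
    return best
E
python3 - <<'E'
from fit import *
for p0,r1,r2 in[((.545,-.134),(295,187,48,60),(265,250,50,50)),((.528,-.24),(245,177,38,45),(290,300,42,40))]:
    for v in ([('scene0',r1)],[('side0',r2)],[('scene0',r1),('side0',r2)]):
        b=fit(v,p0);print(v[0][0],len(v),np.round(b.x,4),b.fun)
E
```

```text
Still running in the background as job /tmp/bash_jobs.1000/084c6ebec929 (pid 526). You'll get a notice when it ends.
```

```bash
kill -- -$(cat /tmp/bash_jobs.1000/084c6ebec929/pid); cat /tmp/bash_jobs.1000/084c6ebec929/stdout
python3 - <<'E'
s=open('h.py').read()
s=s.replace("def snap","import functools\n@functools.lru_cache(None)\ndef cal(f):\n    d=np.load('pics/'+f+'.npz'); return d['K'],d['E']\ndef snap",1)
s=s.replace("d=np.load('pics/'+f+'.npz');K,E=d['K'],d['E']","K,E=cal(f)")
open('h.py','w').write(s)
s=open('fit.py').read()
s=s.replace("np.linspace(0,2*np.pi,48)","np.linspace(0,2*np.pi,24)").replace("PP","")
open('fit.py','w').write(s)
E
timeout 400 python3 -u - <<'E'
from fit import *
for p0,r1,r2 in[((.545,-.134),(295,187,48,60),(265,250,50,50)),((.528,-.24),(245,177,38,45),(290,300,42,40))]:
    for v in ([('scene0',r1),('side0',r2)],):
        b=fit(v,p0);print(v[0][0],len(v),np.round(b.x,4),b.fun)
E
```

```text
scene0 2 [ 0.5415 -0.1303  3.0484  1.2616] 41.77194300269127
scene0 2 [ 0.5241 -0.2391 -0.4199  0.8871] 29.724016484044597
```

Call:
move_arm --moves "0 0 -0.5 0 0 0 1;-0.3 -0.3 -0.5 0 0 0 1;-0.65 -0.65 -0.5 0 0 0 1;-0.95 -1 -0.5 0 0 0 1;-0.95 -1 -0.5 0 0 0 1"

```text
time: 0.65
position: [0.3151, 0.4256, 0.2831]
tool_rot: [0.227, 0.974, -0.002, -0.001]
ft_force: [-0.7, 0.5, -0.2]
grip_width: 0.0871
grip_force: 0.0
```

Call:
move_arm --moves "-0.35 -0.35 0 0 0 0 1;-0.7 -0.7 0 0 0 0 1;-0.95 -1 0 0 0 0 1"

```text
time: 0.95
position: [0.3574, 0.2978, 0.2835]
tool_rot: [0.224, 0.975, 0.0, 0.0]
ft_force: [0.1, -0.2, 0.4]
grip_width: 0.0869
grip_force: 0.0
```

Call:
move_arm --moves "-0.35 -0.35 0 0 0 0 1;-0.7 -0.7 0 0 0 0 1;-0.95 -1 0 0 0 0 1"

```text
time: 1.25
position: [0.3996, 0.166, 0.2837]
tool_rot: [0.225, 0.974, 0.0, 0.001]
ft_force: [0.7, 0.6, -0.0]
grip_width: 0.0868
grip_force: 0.0
```

Call:
move_arm --moves "-0.35 -0.35 0 0 0 0 1;-0.7 -0.7 0 0 0 0 1;-0.95 -1 0 0 0 0 1"

```text
time: 1.55
position: [0.4417, 0.034, 0.2838]
tool_rot: [0.225, 0.974, 0.0, 0.001]
ft_force: [1.1, 0.4, -0.8]
grip_width: 0.0873
grip_force: 0.0
```

Call:
move_arm --moves "-0.35 -0.35 0 0 0 0 1;-0.7 -0.7 0 0 0 0 1;-0.95 -1 0 0 0 0 1"

```text
time: 1.85
position: [0.4834, -0.0979, 0.2836]
tool_rot: [0.225, 0.974, -0.0, 0.001]
ft_force: [1.0, -0.3, -0.3]
grip_width: 0.0869
grip_force: 0.0
```

Call:
move_arm --moves "-0.35 -0.35 0 0 0 0 1;-0.7 -0.7 0.2 0 0 0 1;-0.95 -1 0.5 0 0 0 1;-0.95 -1 0.5 0 0 0 1;-0.95 -1 0.5 0 0 0 1"

```text
time: 2.35
position: [0.5232, -0.2269, 0.232]
tool_rot: [0.225, 0.974, 0.001, -0.002]
ft_force: [0.6, 0.0, 0.1]
grip_width: 0.0872
grip_force: 0.0
```

```bash
python3 - <<'E'
from h import *
c=snap('wrist','wrist1'); s=robot.get_obs(); print(s['time'],s['position'],s['tool_rot'],s['q'])
E_=np.load('pics/wrist1.npz')['E']; print(-E_[:3,:3].T@E_[:3,3], -E_[2,:3])
for P in[(.524,-.239,0),(.5415,-.13,0)]: print(proj('wrist1',P,True))
E
```

```text
2.4 [ 0.52329518 -0.22608918  0.23303579] [ 2.24663574e-01  9.74435762e-01  7.09397638e-04 -8.49070469e-04] [-6.04163544e-01  4.54781893e-01  1.57203506e+00  7.70891336e-04
  1.11687740e+00 -1.72210280e+00]
[ 0.45204469 -0.19168464  0.38388165] [ 0.2565282  -0.12382884 -0.9585717 ]
[300.95407599 209.48357026]
[400.66288064 180.40020292]
```

View pics/wrist1.png

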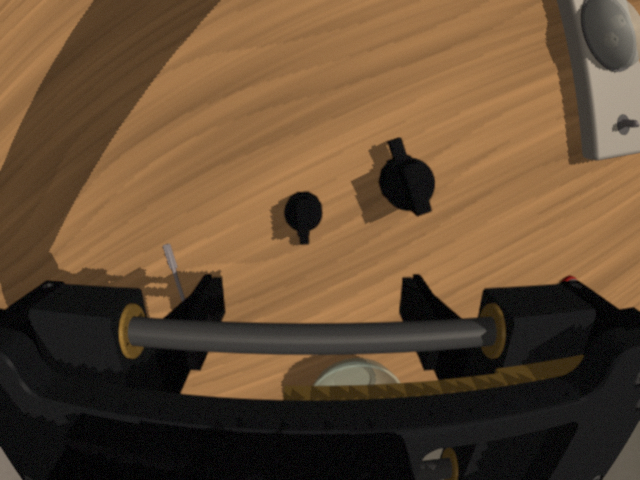

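```bash
timeout 400 python3 -u - <<'E'
from fit import *
f='wrist1';roi=(275,175,60,80)
i=obsmask(f,roi); print(np.percentile(i,[1,10,25,50,75]))
for thr in(30,45):
    o=np.clip((thr+10-i)/20,0,1)
    cost=lambda p:((mask(f,*p,roi=roi,fish=True)-o)**2).sum()
    rs=[]
    for yaw in(-.2,-.5,-.8):
        p=[.526,-.24,yaw,1.]
        rs.append(minimize(cost,p,method='Nelder-Mead',options=dict(initial_simplex=np.array([p]*5)+np.vstack([np.zeros(4),np.diag([.01,.01,.3,.1])]),maxfev=300)))
    b=min(rs,key=lambda r:r.fun);print(thr,np.round(b.x,4),b.fun)
m=mask(f,*b.x,roi=roi,fish=True)
x0,y0,w,h=roi;im=cv2.imread('pics/wrist1.png')[y0:y0+h,x0:x0+w]
im=np.clip(255*(im/255.)**.4,0,255).astype('u1');im2=im.copy();im2[:,:,1]=np.maximum(im2[:,:,1],(m*200).astype('u1'))
cv2.imwrite('pics/z2.png',cv2.resize(np.hstack([im,im2]),None,fx=6,fy=6,interpolation=cv2.INTER_NEAREST))
E
```

```text
[  3.  13.  30. 152. 166.]
30 [ 0.5245 -0.237  -0.4268  0.913 ] 17.08917627835448
45 [ 0.5246 -0.237  -0.4287  0.9318] 14.723737024221451
```

View pics/z2.png

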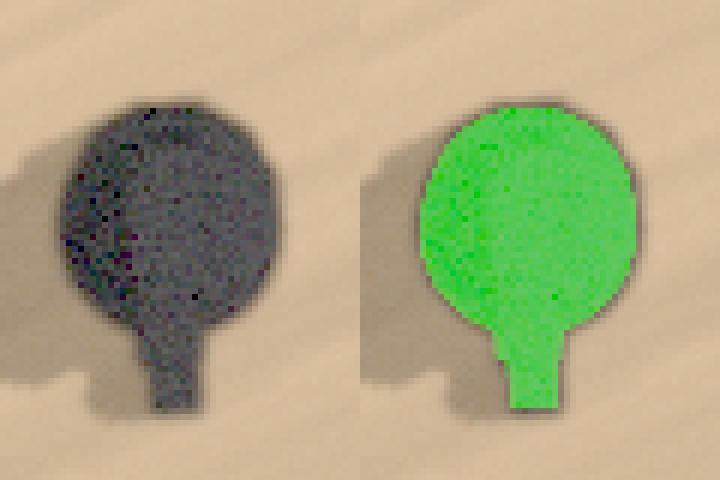

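Call:
move_arm --moves "-0.06 -0.09 0.3 0 0 -0.016 0.5;-0.06 -0.09 0.6 0 0 -0.016 0.5;-0.06 -0.09 1 0 0 -0.016 0.5;-0.06 -0.09 1 0 0 -0.016 0.5"

```text
time: 2.8
position: [0.5222, -0.2338, 0.1305]
tool_rot: [0.211, 0.977, 0.002, -0.004]
ft_force: [-0.4, 1.1, 0.0]
grip_width: 0.0628
grip_force: 0.0
```

Call:
move_arm --moves "0 0 0.3 0 0 0 0.5;0 0 0.6 0 0 0 0.5;0 0 0.6 0 0 0 0.5;0 0 0.6 0 0 0 0.5"

```text
time: 3.2
position: [0.5259, -0.2373, 0.0755]
tool_rot: [0.212, 0.977, -0.0, 0.001]
ft_force: [0.3, -0.2, 0.6]
grip_width: 0.0443
grip_force: 0.0
```

```bash
python3 - <<'E'
from h import *
c=snap('wrist','wrist2'); s=robot.get_obs(); print(s['time'],s['position'],s['tool_rot'],s['grip_width'],tool((.5245,-.237,.0320)))
E
```

```text
3.25 [ 0.52639045 -0.23779839  0.07605261] [ 2.11698818e-01  9.77333177e-01 -7.13369787e-04  1.72122066e-03] 0.043773341147324916 [ 2.21288169e-02 -2.61213794e-04  4.40448173e-01]
```

View pics/wrist2.png

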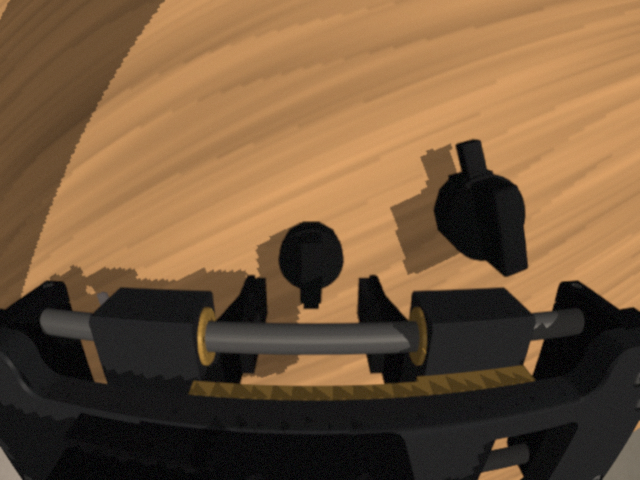

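Call:
move_arm --moves "0.02 0 0.2 0 0 0 0.5;0.02 0 0.4 0 0 0 0.5;0.02 0 0.44 0 0 0 0.5;0.02 0 0.44 0 0 0 0;0.02 0 0.44 0 0 0 0;0.02 0 0.44 0 0 0 0;0.02 0 0.44 0 0 0 0;0.02 0 0.44 0 0 0 0" --squeeze 45

```text
time: 4.05
position: [0.5245, -0.2375, 0.0314]
tool_rot: [0.212, 0.977, -0.001, 0.002]
ft_force: [1.1, 3.4, 6.7]
grip_width: 0.0116
grip_force: 45.8
```

Call:
move_arm --moves "0 0 -0.2 0 0 0 0;0 0 -0.5 0 0 0 0;0 0 -0.9 0 0 0 0;0 0 -0.9 0 0 0 0"

```text
time: 4.45
position: [0.5263, -0.2389, 0.1249]
tool_rot: [0.212, 0.977, -0.002, 0.005]
ft_force: [1.1, -1.0, -0.3]
grip_width: 0.0114
grip_force: 45.8
```

```bash
python3 - <<'E'
from h import *
c=snap('wrist','wrist3'); snap('scene','scene3'); s=robot.get_obs(); print(s['time'],s['position'],s['tool_rot'],s['grip_width'],s['grip_force'],s['q'])
# popper post estimate: dome-post dir etc. from scene0
for d in(0,1): pass
a=cv2.imread('pics/scene0.png')[180:300,420:580]
b=cv2.imread('pics/wrist3.png')[220:480,180:460]
g=lambda i:np.clip(255*(i/255.)**.45,0,255).astype('u1')
cv2.imwrite('pics/z3.png',np.hstack([cv2.resize(g(b),(400,372)),cv2.resize(g(a),(400,372),interpolation=cv2.INTER_CUBIC)]))
E
```

```text
4.55 [ 0.52361764 -0.23713737  0.12090124] [ 2.12169655e-01  9.77231791e-01 -5.95392901e-04  1.30757635e-03] 0.011667841261380965 45.80432852759259 [-6.19543442e-01  6.12023151e-01  1.66098832e+00 -8.12604176e-05
  8.65708356e-01 -1.76269749e+00]
```

View pics/z3.png

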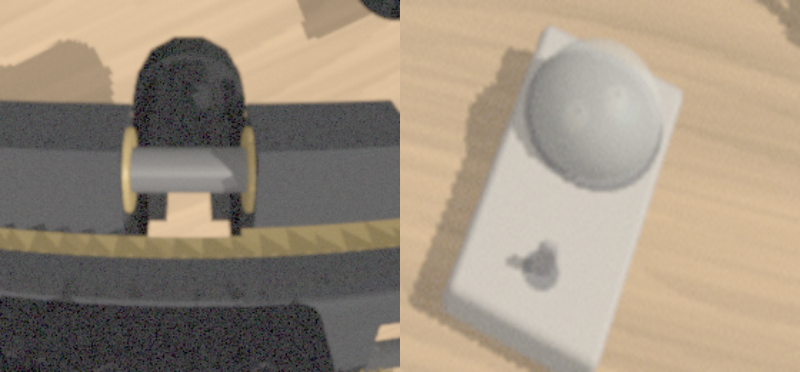

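Call:
move_arm --moves "0 0 -0.4 0 0 0 0;0 0.2 -0.8 0 0 0 0;0.05 0.5 -0.8 0 0 0 0;0.13 0.98 -0.8 0 0 0 0"

```text
time: 4.95
position: [0.5523, -0.1435, 0.1997]
tool_rot: [0.214, 0.977, -0.001, 0.001]
ft_force: [-0.2, -0.0, -0.8]
grip_width: 0.0117
grip_force: 45.9
```

Call:
move_arm --moves "0.05 0.4 0 0 0 0 0;0.1 0.8 0 0 0 0 0;0.13 0.98 0 0 0 0 0"

```text
time: 5.25
position: [0.58, -0.0441, 0.1977]
tool_rot: [0.211, 0.977, 0.001, -0.002]
ft_force: [-0.4, -0.9, -0.8]
grip_width: 0.0118
grip_force: 45.9
```

Call:
move_arm --moves "0.05 0.4 0 0 0 0 0;0.1 0.8 0 0 0 0 0;0.13 0.98 0 0 0 0 0"

```text
time: 5.55
position: [0.609, 0.0502, 0.1976]
tool_rot: [0.211, 0.977, 0.0, -0.002]
ft_force: [-0.1, 0.1, -1.6]
grip_width: 0.0119
grip_force: 45.9
```

Call:
move_arm --moves "0.05 0.4 0 0 0 -0.06 0;0.1 0.7 0 0 0 -0.12 0;0.13 0.98 0 0 0 -0.12 0;0.13 0.98 0 0 0 -0.12 0;0.13 0.98 0 0 0 -0.12 0;0.13 0.98 0 0 0 -0.12 0"

```text
time: 6.15
position: [0.6374, 0.1406, 0.1983]
tool_rot: [0.12, 0.993, -0.0, -0.001]
ft_force: [0.2, -0.1, 1.0]
grip_width: 0.0119
grip_force: 45.9
```

```bash
python3 - <<'E'
from h import *
c=snap('wrist','wrist4'); s=robot.get_obs(); print(s['time'],s['position'],s['tool_rot'],s['grip_width'],s['grip_force'])
print(proj('wrist4',(.589,.155,.058),True))
E
```

```text
6.2 [0.63763999 0.1403064  0.19864499] [ 1.19926846e-01  9.92782124e-01 -3.87774147e-04 -1.02782858e-03] 0.011600719508117379 45.948221342114266
[314.18544518 164.39538865]
```

View pics/wrist4.png

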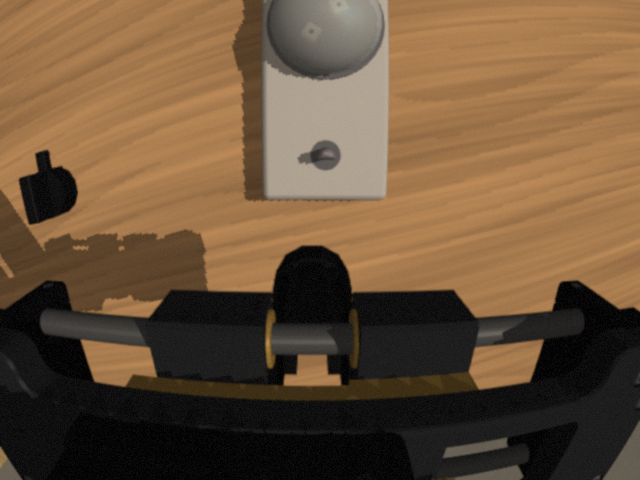

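```bash
cat > pop.py <<'E'
from fit import *
import sys
def popmask(f,x,y,yaw,roi,fish,S=4):
    x0,y0,w,h=roi; r=R.from_euler('z',yaw); m=np.zeros((h*S,w*S),'u1')
    box=np.array([(a,b,c) for a in np.linspace(-.105,.105,9) for b in np.linspace(-.055,.055,5) for c in(.0,.032)])
    dome=np.array([(-.05+.046*np.cos(t)*np.cos(e),.046*np.cos(t)*np.sin(e),.032+.045*np.sin(t)) for t in np.linspace(0,1.57,8) for e in np.linspace(0,6.28,24)])
    for P in(box,dome):
        q=np.array([proj(f,r.apply(p)+[x,y,0],fish) for p in P]); q=(q+.5-[x0,y0])*S-.5
        cv2.fillConvexPoly(m,cv2.convexHull(np.round(np.clip(q,-20000,20000)).astype(np.int32)),255)
    return cv2.resize(m,(w,h),interpolation=cv2.INTER_AREA)/255.
def fitpop(f,roi,fish):
    x0,y0,w,h=roi; i=cv2.imread(f'pics/{f}.png')[y0:y0+h,x0:x0+w].astype(float)
    sat=(i[...,2]-i[...,0])/(i[...,2]+1)
    o=np.clip((.33-sat)/.16,0,1)   # grey/white = 1
    p=[.527,.172,-.24]
    c=lambda p:((popmask(f,*p,roi,fish)-o)**2).sum()
    r=minimize(c,p,method='Nelder-Mead',options=dict(initial_simplex=np.array([p]*4)+np.vstack([np.zeros(3),np.diag([.01,.01,.1])]),maxfev=200))
    b=r.x; post=b[:2]+.065*np.array([np.cos(b[2]),np.sin(b[2])])
    print(f,np.round(b,4),'post',np.round(post,4),r.fun,o.sum()); return b,post
if __name__=='__main__':
    fitpop('scene0',(425,180,125,135),False)
    fitpop('side0',(185,165,105,60),False)
    b,p=fitpop('wrist4',(205,0,225,230),True)
    print(proj('wrist4',(*p,.058),True),proj('wrist4',(*p,.032),True))
    i=cv2.imread('pics/wrist4.png')[130:180,295:350].max(2); print(i[::2,::2])
    s=robot.get_obs(); print(R.from_quat(s['tool_rot']).as_matrix()[:2,:2])
E
timeout 300 python3 pop.py
```

```text
scene0 [ 0.5201  0.1787 -0.2407] post [0.5833 0.1632] 242.91781452279002 6334.061528601445
side0 [ 0.5237  0.1818 -0.2508] post [0.5866 0.1657] 151.3960200033771 3167.4191968344094
wrist4 [ 0.5204  0.1814 -0.2441] post [0.5835 0.1656] 566.665383724478 24829.499634407523
[325.7289955  154.44734437] [324.63376973 152.26839944]
[[175 175 176 175 178 177 176 175 172 175 177 176 175 176 175 175 174 177
  175 177 177 177 177 175 175 175 173 176]
 [178 175 174 175 175 177 178 174 175 174 177 173 176 175 173 175 174 175
  178 176 175 176 176 176 175 176 177 175]
 [176 175 176 175 175 175 174 177 174 173 174 174 173 172 176 174 176 175
  175 177 175 175 175 175 176 176 174 176]
 [173 176 173 174 174 176 176 177 176 173 175 175 177 176 174 175 177 175
  177 173 177 175 176 174 175 176 178 176]
 [173 176 175 174 175 174 176 173 175 175 177 174 175 172 172 171 176 176
  175 175 176 177 176 176 175 177 177 175]
 [174 174 174 175 174 175 175 176 174 175 175 172 161 150 136 128 138 149
  161 174 175 174 174 176 176 175 176 175]
 [176 174 173 174 174 174 174 174 175 175 168 127 105 100  93  94  96  
[... 1507 characters left out ...]
  95  93  93  97
  110 145 173 175 175 177 174 176 177 175]
 [174 175 176 173 174 176 175 176 175 175 171 173 167 159 147 142 149 157
  166 174 175 175 176 175 173 175 173 175]
 [173 174 175 176 172 176 176 176 174 175 176 173 174 176 173 176 174 175
  175 175 176 177 174 177 175 176 174 176]
 [173 173 172 175 176 176 174 174 172 176 176 174 176 177 175 174 176 174
  178 174 176 176 177 174 176 177 175 177]
 [173 175 174 175 175 174 174 176 175 173 174 175 173 174 176 174 175 174
  174 176 173 174 174 175 175 176 173 176]
 [176 173 172 173 174 173 174 173 175 175 175 176 175 178 175 174 174 177
  175 173 174 173 174 176 176 175 174 176]]
[[-0.97123299  0.23812166]
 [ 0.23812325  0.9712348 ]]
```

```bash
python3 - <<'E'
from h import *
print(atz('wrist4',325.4,155.3,.032,True), atz('wrist4',325.4,155.3,.034,True))
# scene/side: disc & dark blob of post centroid
u=[atz('wrist4',328,153.5,.058,True)]; c,s=np.cos(-.244),np.sin(-.244); print('top',u[0]+.0025*np.array([c,s,0]))
for w,z in((263.5,.032),(387,.032)): print(atz('wrist4',w,150,z,True),atz('wrist4',w,110,z,True))
# fit yaw from left/right deck edges subpixel
i=cv2.imread('pics/wrist4.png').astype(float); sat=(i[...,2]-i[...,0])/(i[...,2]+1)
L=[];Rr=[]
for v in range(100,190,5):
    w=sat[v-1:v+2].mean(0)<.25
    x=np.where(w[250:400])[0]+250; L.append((x.min()-.5,v)); Rr.append((x.max()+.5,v))
lines=[]
for E,z in((L,.032),(Rr,.032)):
    P=np.array([atz('wrist4',a,b,z,True)[:2] for a,b in E]); m=P.mean(0); d=np.linalg.svd(P-m)[2][0]; d*=np.sign(d[0]); lines.append((m,d)); print(m,np.arctan2(d[1],d[0]))
n=np.array([-s,c]); print('edge offs',[(m@n) for m,d in lines],'mid',np.mean([m@n for m,d in lines]))
for p in((.5835,.1656),(.5858,.1650)): print(np.array(p)@n)
E
```

```text
[0.58615246 0.16567069 0.032     ] [0.58599144 0.16563721 0.034     ]
top [0.58557312 0.16694198 0.058     ]
[0.56879542 0.1154851  0.032     ] [0.53542487 0.12410939 0.032     ]
[0.59340775 0.21863264 0.032     ] [0.55951563 0.22619879 0.032     ]
[0.56225443 0.11584475] -0.23984298730410658
[0.58711488 0.22010355] -0.23796731288792372
edge offs [np.float64(0.2482461996864176), np.float64(0.35542272060409674)] mid 0.30183446014525717
0.30166029772234926
0.3016337180372347
```

Call:
move_arm --moves "0.3 0.06 0.2 0 0 0 0;0.56 0.12 0.5 0 0 0 0;0.56 0.12 0.8 0 0 0 0;0.56 0.12 1 0 0 0 0;0.56 0.12 1 0 0 0 0;0.56 0.12 1 0 0 0 0" --squeeze 50

```text
time: 6.8
position: [0.587, 0.1655, 0.0997]
tool_rot: [0.12, 0.993, -0.0, -0.0]
ft_force: [-0.2, 0.2, -0.0]
grip_width: 0.0118
grip_force: 50.9
```

```bash
python3 - <<'E'
from h import *
s=robot.get_obs(); print(s['time'],s['position'],s['tool_rot'],s['ft_force'],tool((.586,.1657,.0654)))
E
```

```text
6.8 [0.58704809 0.16553044 0.09971469] [ 1.19948485e-01  9.92780109e-01 -6.59813430e-05 -1.11445022e-04] [-0.20301141  0.16167766 -0.04105417] [ 0.01051266 -0.00079529  0.34314921]
```

Call:
move_arm --moves "0.01 0 0.04 0 0 0 0;0.01 0 0.08 0 0 0 0;0.01 0 0.11 0 0 0 0;0.01 0 0.14 0 0 0 0;0.01 0 0.14 0 0 0 0;0.01 0 0.14 0 0 0 0"

```text
time: 7.4
position: [0.5859, 0.1664, 0.0856]
tool_rot: [0.119, 0.993, -0.0, 0.0]
ft_force: [0.3, -1.3, -1.2]
grip_width: 0.0117
grip_force: 51.1
```

Tip has entered with no force; continue.

Call:
move_arm --moves "0 0 0.03 0 0 0 0;0 0 0.06 0 0 0 0;0 0 0.09 0 0 0 0;0 0 0.11 0 0 0 0;0 0 0.11 0 0 0 0;0 0 0.11 0 0 0 0"

```text
time: 8.0
position: [0.5857, 0.166, 0.0741]
tool_rot: [0.119, 0.993, -0.001, -0.0]
ft_force: [0.6, -4.8, -0.9]
grip_width: 0.0119
grip_force: 51.2
```

Call:
move_arm --moves "0 -0.004 0.02 0 0 0 0;0 -0.004 0.04 0 0 0 0;0 -0.004 0.06 0 0 0 0;0 -0.004 0.08 0 0 0 0;0 -0.004 0.09 0 0 0 0;0 -0.004 0.09 0 0 0 0;0 -0.004 0.09 0 0 0 0"

```text
time: 8.7
position: [0.5858, 0.166, 0.0667]
tool_rot: [0.119, 0.993, -0.0, 0.0]
ft_force: [-2.2, -5.5, 9.7]
grip_width: 0.0118
grip_force: 52.2
```

Call:
move_arm --moves "0 -0.004 0.01 0 0 0 0;0 -0.004 0.02 0 0 0 0;0 -0.004 0.03 0 0 0 0;0 -0.004 0.03 0 0 0 0;0 -0.004 0.03 0 0 0 0" --squeeze 55

```text
time: 9.2
position: [0.5859, 0.1659, 0.0649]
tool_rot: [0.119, 0.993, 0.0, 0.001]
ft_force: [-4.3, -4.2, 16.4]
grip_width: 0.0116
grip_force: 57.2
```

Call:
move_arm --moves "0 0 0.01 0 0 0 0;0 0 0.015 0 0 0 0;0 0 0.015 0 0 0 0;0 0 0.015 0 0 0 0"

```text
time: 9.6
position: [0.5859, 0.1659, 0.0647]
tool_rot: [0.119, 0.993, 0.0, 0.001]
ft_force: [-6.1, -3.9, 22.6]
grip_width: 0.0114
grip_force: 57.9
```

```bash
python3 - <<'E'
from h import *
snap('scene','s5');snap('side','d5');snap('wrist','w5'); s=robot.get_obs(); print(s['time'],s['position'],s['ft_force'],s['moment'],s['grip_force'])
g=lambda i:np.clip(255*(i/255.)**.45,0,255).astype('u1')
a=cv2.imread('pics/s5.png')[200:300,420:553];b=cv2.imread('pics/d5.png')[140:215,200:300]
cv2.imwrite('pics/z5.png',np.hstack([cv2.resize(g(x),(400,300),interpolation=cv2.INTER_CUBIC) for x in(a,b)]))
E
```

```text
9.75 [0.58591508 0.16596244 0.06470119] [-4.32085076 -5.36576343 22.79937009] [-0.98746187  1.12515263  0.02762814] 57.94196846487466
```

View pics/z5.png

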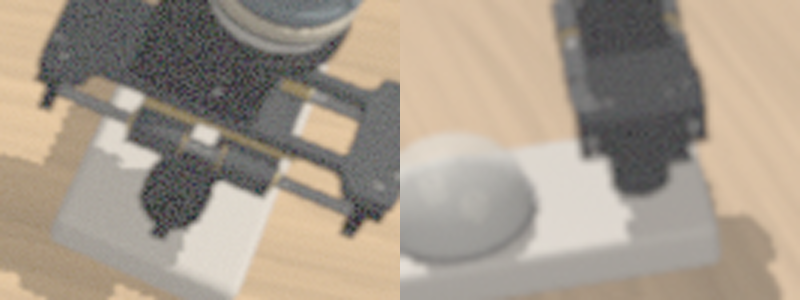

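The knob is seated near the deck with its nose facing away from the dome. The force is now rising sharply against the hard stop at the expected height, so I'm handing in.

```bash
python3 -c "
from rig import robot
print(robot.hand_in())"
```

```text
the job is handed in; nothing more can be done
None
```

I handed the job in with the knob pushed home on the post, nose away from the dome, and the hand still pressing the plunger down against its stop at about 23 N; no verdict came back, and I didn't check the bystanders again in the last pictures.

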